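Sight a half-ring core over its mould

ROBOT

A 7-joint arm with a two-finger parallel gripper is mounted at the origin on the work surface. World frame = base frame: x ahead of the robot, y to its left, z up, the work surface at z = 0. Lengths are in m, angles in rad, forces in N, time in s.
With the tool pointing down it reaches from about 0.35 to 0.775 m from the base axis. Payload 3.1 kg.
Tool frame: the origin (TCP) lies on the centre line of the jaws, within the pads' length; the fingertips stand 25 mm ahead of it and the grasp point (between the pads) lies 6 mm ahead of it; z points along the fingers, y is the line along which they close (so a half turn about z gives the same grasp; the last joint's range is limited). The gripper opens to 85 mm and grips with 20 to 120 N. Pads are 22 mm wide; open, the fingers measure 114 mm over their backs; the gripper's body (76 mm by 85 mm) begins 54 mm behind the grasp point. The pads swing forward as they close: fully open they stand 13 mm farther back than shut.
Start: joints at [1.26, 0.311, 0.014, 1.512, -0.004, 1.319, -0.027], TCP at [0.146, -0.53, 0.233] pointing down, gripper open.
Joint ranges: [-2.7, 2.7], [-0.3, 1.91], [-1.27, 1.3], [0.12, 2.57], [-1.44, 4.58], [0.2, 2.03], [-3.05, 3.05]. Speed limits (rad/s): [2.79, 2.79, 3.14, 3.14, 3.14, 3.14, 3.14].

INTERFACE

Orientations are given as a unit quaternion [w, x, y, z].
In Python, from bench import bot, imaging, models gives the robot as it stands.
- The arm moves only by the tool step_arm, never from a script. Its argument "motion" is text: rows parted by semicolons, each of 5 numbers parted by spaces: the closure in counts, from 0 (fully open) to 255 (shut), then the shift along the tool's x, y, z in cm, then the turn about the tool's z in rad. A call has 1 to 8 rows; each row shifts and turns the commanded pose from where the row before left it, along the tool's axes as they then stand; what a row does not reach is not made up. A row lasts 1/10 s, in which the tool goes at most 50 mm and 8.59 degrees, less where a joint would pass 70% of its speed; a pose out of reach is approached as far as the arm can. A call is refused whole if a number of a shift passes 5 or a number of a turn 0.15, either way. A call with a gripper value outside its range is refused whole. The fingers move at their own pace and stop on an object; "grip_force" is the grip in N (left out, the last holds). Time passes only in rows, so rows that do not move let the fingers close. It gives the time, the measured TCP pose, the force, the opening and the grip force at its end, in the units of the state.
- bot.get_obs(): the state, without advancing time (a new reading comes with each control period).
- imaging.capture(name): name is "side" or "top"; returns the picture (480x640x3 uint8, red, green, blue); there is no depth.
- imaging.calibration(name): a dict with "intrinsics" (3x3 intrinsics, pixels), "dist_coeffs" ([k1, k2, p1, p2, k3] as OpenCV has them; the pictures are not rectified), "extrinsics" (4x4, takes a point from camera to world coordinates). Camera axes: x right, y down, z forward; pixel columns grow to the right and rows downward; lengths in m; the calibration is good to about 2 mm. A picture is of the moment at which its call begins. calibration takes no time and is no camera call.
- bot.hand_in(): hands the job in; it is judged then, once.
Trained networks look in the newest picture that a camera, given by its name, has taken for a name from the list of things; names that differ only in an ending like _2 or _b are one class to them, and where a whole thing is asked for, a point or a joint stands for the part that bears it (a point fixed in the world has none). Each returns a list of dicts, best first, with "score" (0 to 1); they miss things now and then, are a little off and sometimes report something else, mostly with a low value. They report only what shows in the picture. A call takes as long as a camera call. They do not tell look-alikes from the thing itself.
- models.recognise(camera, target): "at" ([column, row] in pixels, amid what is visible of it).
- models.masks_of(camera, target): "mask" (480x640 bool, what is visible of it) and "at" ([column, row] in pixels, amid what is visible of it).
The state is a dict: "time_s": time; "qpos": joint angles; "qd": joint speeds; "joint_efforts": joint torques, N m; "tool_pos": TCP position; "ee_rot": TCP orientation; "ft_force": force on the tool from outside, world axes, zero at the start; "moment": the same for the moment, N m; "opening": finger opening in m; "finger_force": force on a finger pad.
Only numpy, scipy, OpenCV 4.12 (cv2) and the standard library are available. Lean on these libraries where they do the work, as an engineer would, in place of code of your own. Each camera call takes 0.05 s, during which the arm holds its last target. There are 200 camera calls.

TASK

Take the half-ring core by its blue handle, draw it out from under the yellow lips of its keeper, carry it over the plywood dust screen and bring it over the empty mould, so that it hangs level and lined up with the half-ring cavity, legs over legs and nose over nose, about 10 mm clear of the mould's top face, ready to be set. Finish while still holding it there, steady: do not put it down or let go. The core must not touch either mould, neither the core nor the robot may knock the screen or the moulds, and the other things on the bench stay where they are.

Things in the scene. Friction and masses are not known exactly. Their poses are not given: they have to be found in the camera images.
- core: The core to move: terracotta-coloured half ring, 30 mm thick, inner radius 30, outer 50 mm (100 across the legs), 0.2 to 0.4 kg, standing in the keeper. Origin: on the underside plane, straight below the middle of the blue handle bar (also the balance point). z up; y along the bar to the left leg; x to the nose: ring centre at x = -26 mm, legs' ends at -27, nose at +24.
- handle (a point): Middle of the core's blue handle bar, 70 mm above the core's underside. The bar is 12 x 12 mm in section, 74 mm long (along the core's y), level, and bridges the two legs on two thin steel posts at y = +-30 mm; top at 76 mm.
- leg_left (a point): Point on the core's underside in the middle of the left leg's end, 26 mm behind the core's origin and 40 mm to its left (+y).
- leg_right (a point): The same for the right leg, 40 mm to the right (-y).
- keeper: Dark steel holder, fixed, open roughly towards the robot. Floor plate 8 mm thick, x -100 to +37 mm, 128 wide; side walls 108 apart inside; back wall at x = +27. Origin: on the bench, below the core's origin when the core is fully home; z up, x to the back wall. The core starts 0 to 15 mm short of home, its axes along the keeper's within 2 degrees.
- lips (a point): Midway between the keeper's two yellow lips, at their open end (keeper x = -35 mm), at top height, 49 mm above the bench. The lips run along both sides back from here, 6 mm thick, 84 mm apart, over the core's legs, 5 mm above its top face. So it cannot be lifted at the start; drawn level along the keeper's -x to 45 mm or more from home it is clear of them.
- screen: Plywood dust screen, fixed, standing across the bench between the keeper and the moulds: 340 mm long (its x), 14 mm thick (its y), top edge 90 mm above the bench, on two wooden feet. Origin: on the bench under its middle. Its +y looks to the keeper.
- mould: The EMPTY mould: cream block, fixed, x -61 to +49 mm, y +-75, top face at 60 mm, with a brown-floored half-ring cavity 20 mm deep, 2 mm larger than the core all round. Origin: on the bench, straight below where the core's origin belongs; axes as the core's when lined up (x to the cavity's nose, y to its left leg, z up). It trades places with the filled mould from start to start.
- cavity_left (a point): Point at the level of the empty mould's top face, in the middle of the end of the cavity's left leg: 26 mm behind the mould's origin, 40 mm to its left, 60 mm above the bench.
- cavity_right (a point): The same for the right leg, 40 mm to the right.
- filled_mould: The other mould, the same block with the same axes, in which another such core with a blue handle already sits; fixed; handle's top 116 mm above the bench. Leave it alone.
- cups_a: Bystander: stack of four white cups, 68 mm across, 88 mm high; origin under its middle.
- cups_b: Bystander: stack of three white cups, 68 mm across, 66 mm high; origin under its middle.
- bowl: Bystander: white bowl, 110 mm across, 60 mm high; origin under its middle.
- brush: Bystander: brush lying on the bench at the left of the keeper.
- scraper: Bystander: scraper lying on the bench at the right.
- tin: Bystander: metal can, 80 mm across, 100 mm high; origin under its middle.
- casting: Bystander: small dark steel buckle casting, 70 x 50 x 12 mm, lying at the back.
Mind the look-alikes: they are no part of the job. Leave any green look-alike of the core alone.

How it is judged:
By the outcome, as a careful person would: the job done as asked, in the order asked, and still so for the second after the job is handed in, while the arm keeps its last pose, push and grip.
It also fails if it takes over 42 s, if anything falls off the work surface, if the arm or the gripper's body presses on something with over 40 N, if the wrist force passes 120 N, or if a joint passes its speed limit or range.

## Working session

There is one attempt and no reset: what is moved stays moved. The work goes in short steps, Python scripts to look and compute and a tool call to move; the robot and the scene stay as the last step left them, time stands still between calls to the robot, and variables do not carry over. Pictures are saved under pics/ and viewed, at most 10 in all, crops included, and the job is handed in when it is done.

Besides the shell and the picture viewer there is one more tool, called after "Request:" as name(argument=value, ...) on one line, values as JSON. step_arm: Moves the arm, as the interface text tells. Its arguments: {"type":"object","properties":{"motion":{"type":"string"},"grip_force":{"type":"number"}},"required":["motion"]}

```bash
mkdir -p pics; ls; cat > h.py <<'E'
import numpy as np, cv2
from bench import bot, imaging, models
from scipy.spatial.transform import Rotation as R
def px2w(cam,uv,z):
    c=imaging.calibration(cam);K=np.array(c["intrinsics"]);d=np.array(c["dist_coeffs"]);T=np.array(c["extrinsics"])
    p=cv2.undistortPoints(np.array(uv,float).reshape(-1,1,2),K,d).reshape(-1,2)
    r=np.c_[p,np.ones(len(p))]@T[:3,:3].T
    return T[:3,3]+r*((z-T[2,3])/r[:,2])[:,None]
def w2px(cam,P):
    c=imaging.calibration(cam);K=np.array(c["intrinsics"]);d=np.array(c["dist_coeffs"]);T=np.linalg.inv(np.array(c["extrinsics"]))
    return cv2.projectPoints(np.array(P,float).reshape(-1,1,3),cv2.Rodrigues(T[:3,:3])[0],T[:3,3],K,d)[0].reshape(-1,2)
def save(cam,name):
    im=imaging.capture(cam);cv2.imwrite(f"pics/{name}.png",im[:,:,::-1]);return im
E
python3 - <<'E'
from h import *
o=bot.get_obs();print({k:np.round(v,3) for k,v in o.items()})
for c in("top","side"):
    save(c,c+"0");T=np.array(imaging.calibration(c)["extrinsics"]);print(c,T.round(3).tolist())
    for t in("handle","core","mould","filled_mould","lips","screen","keeper","cavity_left","cavity_right","leg_left","leg_right"):
        print(t,[(np.round(x["at"],1).tolist(),round(x["score"],2)) for x in models.recognise(c,t)[:4]])
print(bot.get_obs()["time_s"])
E
```

```text
pics
{'time_s': np.float64(0.0), 'qpos': array([ 1.26 ,  0.312,  0.014,  1.513, -0.004,  1.319, -0.027]), 'qd': array([ 0.001,  0.001, -0.001, -0.   ,  0.002, -0.001,  0.002]), 'joint_efforts': array([-0.0000e+00, -3.7992e+01,  1.4600e-01, -2.3059e+01,  1.2000e-02,
        1.4000e-02, -0.0000e+00]), 'tool_pos': array([ 0.146, -0.53 ,  0.232]), 'ee_rot': array([-0.001,  0.991,  0.134, -0.   ]), 'ft_force': array([-0.372,  0.114, -0.604]), 'moment': array([-0.033,  0.022,  0.015]), 'finger_force': np.float64(0.0), 'opening': np.float64(0.085)}
top [[-0.005, -0.998, 0.057, 0.497], [-1.0, 0.004, -0.018, 0.004], [0.017, -0.058, -0.998, 1.486], [0.0, 0.0, 0.0, 1.0]]
handle [([159.2, 298.3], 0.78), ([210.9, 232.0], 0.52), ([360.7, 167.0], 0.37)]
core [([155.7, 295.8], 0.62), ([195.0, 178.6], 0.62)]
mould [([336.7, 245.6], 0.81)]
filled_mould [([410.0, 234.5], 0.62)]
lips [([215.4, 246.6], 0.85)]
screen [([274.0, 249.5], 0.83)]
keeper [([213.7, 244.4], 0.61)]
cavity_left [([334.6, 249.3], 0.71)]
cavity_right [([333.1, 247.7], 0.88), ([196.0, 181.6], 0.15)]
leg_left [([156.8, 295.1], 0.91), ([210.1, 230.9], 0.64)]
leg_right [([362.3, 167.4], 0.67), ([212.7, 231.0], 0.64)]
side [[-0.867, -0.248, 0.431, -0.056], [-0.498, 0.424, -0.756, 1.09], [0.004, -0.871, -0.492, 0.814], [0.0, 0.0, 0.0, 1.0]]
handle [([250.1, 311.8], 0.79), ([277.2, 396.8], 0.59)]
core [([255.1, 312.2], 0.75), ([276.9, 404.9], 0.7)]
mould [([347.3, 245.9], 0.93)]
filled_mould []
lips [([261.9, 330.8], 0.66)]
screen [([319.8, 278.7], 0.83), ([226.0, 253.0], 0.21)]
keeper [([260.0, 332.2], 0.92)]
cavity_left [([354.6, 248.6], 0.85)]
cavity_right [([225.4, 255.4], 0.71), ([348.9, 246.8], 0.69), ([251.7, 311.7], 0.35)]
leg_left [([280.6, 398.9], 0.97), ([249.0, 309.4], 0.86)]
leg_right [([249.7, 311.7], 0.69), ([276.8, 403.0], 0.55)]
1.2
```

View pictures.

```bash
python3 - <<'E'
import cv2
a=cv2.imread("pics/top0.png")[120:345,130:430];cv2.imwrite("pics/topc.png",cv2.resize(a,(800,600),interpolation=cv2.INTER_CUBIC))
a=cv2.imread("pics/side0.png")[180:420,150:470];cv2.imwrite("pics/sidec.png",cv2.resize(a,(800,600),interpolation=cv2.INTER_CUBIC))
E
```

```text
(no output)
```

View pics/topc.png

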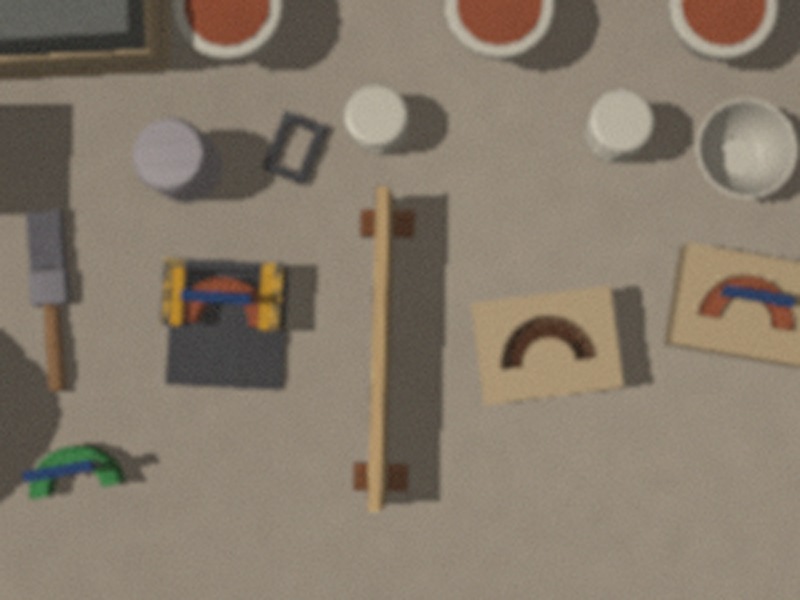

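View pics/sidec.png

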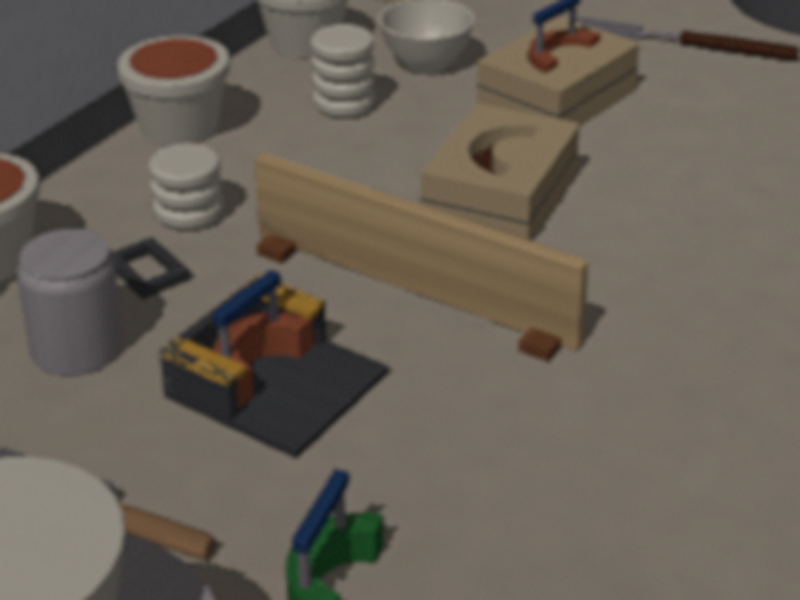

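View pics/top0.png

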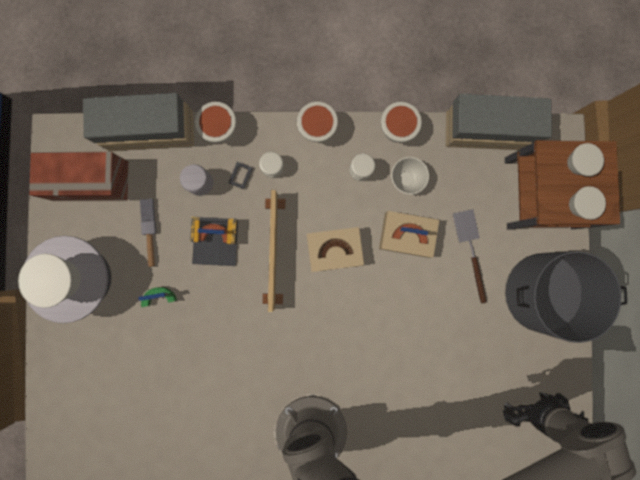

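Top picture: the core's blue bar is at about (211,231) in the keeper, the empty mould at (335,248), and the screen runs along column 272. The green look-alike is at (157,296) and the filled mould at (410,234). Next I fit the poses with projected models.

```bash
cat > fit.py <<'E'
from h import *
from scipy.optimize import minimize
S=4
def box(x0,x1,y0,y1,z0,z1): return np.array([[x,y,z] for x in(x0,x1) for y in(y0,y1) for z in(z0,z1)])/1000
def place(P,q,z=0):
    c,s=np.cos(q[2]),np.sin(q[2]);return np.c_[c*P[:,0]-s*P[:,1]+q[0],s*P[:,0]+c*P[:,1]+q[1],P[:,2]+z]
def render(cam,P,hull=True,b=None):
    u=w2px(cam,P)
    if hull:u=cv2.convexHull(u.astype(np.float32)).reshape(-1,2)
    m=np.zeros((480*S,640*S),np.uint8);cv2.fillPoly(m,[np.round(((u+.5)*S-.5)*16).astype(np.int32)],255,shift=4)
    return cv2.resize(m,(640,480),interpolation=cv2.INTER_AREA)/255.
def fit(P,masks,q0,z=0,hull=True):
    def f(q):
        q=np.array([q[0],q[1],q[2]]) ;e=0
        for c,m in masks.items():
            r=render(c,place(P,q,z),hull);e+=np.abs(r-m).sum()/m.sum()
        return e
    best=None
    for k in range(2):
        s0=np.array(q0 if best is None else best.x);sim=np.vstack([s0]+[s0+d for d in np.diag([.006,.006,.06])])
        best=minimize(f,s0,method="Nelder-Mead",options=dict(initial_simplex=sim,xatol=1e-4,fatol=1e-4,maxiter=120))
    return best.x,best.fun
def comp(mask,at):
    n,l,st,ce=cv2.connectedComponentsWithStats(mask.astype(np.uint8));i=1+np.argmin(((ce[1:]-at)**2).sum(1)+1e4*(st[1:,4]<12));return l==i
BAR=box(-6,6,-37,37,64,76); BLOCK=box(-61,49,-75,75,0,60)
a=np.linspace(-np.pi/2,np.pi/2,30)
CAV=np.vstack([[[-27,-52,60]],np.c_[-26+52*np.cos(a),52*np.sin(a),60+0*a],[[-27,52,60],[-27,28,60]],np.c_[-26+28*np.cos(a),28*np.sin(a),60+0*a][::-1],[[-27,-28,60]]])/1000
KFLOOR=box(-100,37,-64,64,0,8)
def blue(im):
    im=im.astype(int);return (im[...,2]>im[...,0]+20)&(im[...,2]>im[...,1]+8)
E
cat > m.py <<'E'
from fit import *
im={c:imaging.capture(c) for c in("top","side")}
B={"top":comp(blue(im["top"]),[211,231]),"side":comp(blue(im["side"]),[250,299])}
print("blue",{c:(b.sum(),np.argwhere(b).mean(0)) for c,b in B.items()})
h0=px2w("top",[[211,231]],.078)[0]
for cs in(("top",),("side",),("top","side")):print("bar",cs,fit(BAR,{c:B[c].astype(float) for c in cs},[h0[0],h0[1],0],.008))
M={}
m0=px2w("top",[[335,248]],.06)[0]
for c in im:
    M[c]=models.masks_of(c,"mould")[0]["mask"].astype(float)
print({c:(m.sum(),np.argwhere(m>0).mean(0)) for c,m in M.items()})
for cs in(("top",),("side",),("top","side")):print("block",cs,fit(BLOCK,{c:M[c] for c in cs},[m0[0],m0[1],.1]))
t=im["top"].astype(int);d=cv2.inRange(im["top"],(0,0,0),(125,95,80))>0
D=comp(d,[335,248]);print("cav",D.sum(),fit(CAV,{"top":D.astype(float)},[m0[0],m0[1],.1],0,False))
for c in im:
    k=models.masks_of(c,"keeper")[0]["mask"];s=models.masks_of(c,"screen")[0]["mask"]
    r=cv2.minAreaRect(np.argwhere(k)[:,::-1].astype(np.float32));print(c,"keeper",r)
    r=cv2.minAreaRect(np.argwhere(s)[:,::-1].astype(np.float32));print(c,"screen",r)
    if c=="top":
        print("screen pts",px2w("top",cv2.boxPoints(r),.09).round(3).tolist())
        # keeper floor front edge/side edges by dark pixels
        g=(im[c].max(2)<85)&(np.indices((480,640))[0]>238)&cv2.dilate(k.astype(np.uint8),np.ones((5,5))).astype(bool)
        r2=cv2.minAreaRect(np.argwhere(g)[:,::-1].astype(np.float32));print("floor",r2,px2w("top",cv2.boxPoints(r2),.008).round(4).tolist())
cv2.imwrite("pics/msk.png",np.hstack([B["top"]*255,D*255]).astype(np.uint8))
print(bot.get_obs()["time_s"])
E
python3 m.py
```

```text
blue {'top': (np.int64(85), array([231.23529412, 211.16470588])), 'side': (np.int64(194), array([299.58247423, 247.08762887]))}
bar ('top',) (array([ 0.58368613,  0.28107161, -0.11922579]), np.float64(0.5017762399077279))
bar ('side',) (array([ 0.58459245,  0.27846745, -0.00353885]), np.float64(0.3416009702850213))
bar ('top', 'side') (array([ 0.58356089,  0.2765837 , -0.08751523]), np.float64(0.9088785835741211))
{'top': (np.float64(1099.0), array([175.02911738, 409.5277525 ])), 'side': (np.float64(392.0), array([391.91071429, 214.85969388]))}
block ('top',) (array([ 0.53999174, -0.06766632,  0.07370949]), np.float64(2.866937857945726))
block ('side',) (array([ 3.22201968, -3.69335762,  0.21432057]), np.float64(1.0))
block ('top', 'side') (array([ 0.76965888, -0.3118386 ,  0.54359116]), np.float64(5.945643289162799))
cav 325 (array([ 0.5385004 , -0.06910851,  0.09324505]), np.float64(0.19274811463046757))
top keeper ((213.1146240234375, 240.82183837890625), (46.5671272277832, 47.670860290527344), 3.012787342071533)
top screen ((272.9992980957031, 250.53158569335938), (20.121858596801758, 121.12054443359375), 1.2060487270355225)
screen pts [[0.362, 0.135, 0.09], [0.699, 0.128, 0.09], [0.697, 0.072, 0.09], [0.361, 0.08, 0.09]]
floor ((215.3540802001953, 251.06448364257812), (44.37828826904297, 26.255966186523438), 2.726310968399048) [[0.4944, 0.3462, 0.008], [0.5715, 0.3431, 0.008], [0.5647, 0.2123, 0.008], [0.4877, 0.2157, 0.008]]
side keeper ((254.7500457763672, 327.7500305175781), (70.00357055664062, 69.29645538330078), 45.0)
side screen ((315.39996337890625, 283.79998779296875), (147.36212158203125, 43.63943099975586), 18.43494987487793)
1.6
```

```bash
cat >> fit.py <<'E'
def softblue(im,at,rad=16):
    im=im.astype(float);v=im[...,2]-im[...,0]
    yy,xx=np.indices(v.shape);w=(abs(xx-at[0])<rad)&(abs(yy-at[1])<rad)
    bg=np.median(v[w]);hi=np.percentile(v[w],99)
    s=np.clip((v-bg-10)/(hi-bg-10)*1.0,0,1)*w;s[s<.15]=0
    return s
E
cat > m2.py <<'E'
from fit import *
im={c:imaging.capture(c) for c in("top","side")}
B={"top":softblue(im["top"],[211,231]),"side":softblue(im["side"],[249,299],20)}
for c,b in B.items():
    ii=np.argwhere(b>0);w=b[b>0];mu=np.average(ii,axis=0,weights=w);C=np.cov(ii.T,aweights=w);l,v=np.linalg.eigh(C);print(c,b.sum(),mu,np.sqrt(l*12),v[:,1])
h0=px2w("top",[[211,231]],.078)[0]
for cs in(("top",),("side",),("top","side")):print("bar",cs,fit(BAR,{c:B[c] for c in cs},[h0[0],h0[1],-.05],.008))
M={};m0=np.array([.5385,-.069,.03])
for c in im:
    u=w2px(c,[m0])[0];L=models.masks_of(c,"mould")+models.masks_of(c,"cavity_left");M[c]=min(L,key=lambda d:np.hypot(*(np.array(d["at"])-u)))["mask"].astype(float);print(c,u,M[c].sum(),np.argwhere(M[c]>0).mean(0))
for cs in(("top",),("side",),("top","side")):print("block",cs,fit(BLOCK,{c:M[c] for c in cs},[.5385,-.069,.09]))
for y0,x0 in((0,0),):
    p=im["top"][224:240,196:228].astype(int)
    cv2.imwrite("pics/bar.png",np.vstack([cv2.resize(im["top"][218:246,186:240],None,fx=10,fy=10,interpolation=0)[:,:,::-1],cv2.resize((B["top"][218:246,186:240]*255).astype(np.uint8)[...,None].repeat(3,2),None,fx=10,fy=10,interpolation=0)]))
E
python3 m2.py
```

```text
top 69.15686274509804 [231.24099802 211.10433796] [ 3.44878862 24.38282386] [0.08412567 0.99645515]
side 192.12068965517244 [300.02719196 246.68401687] [ 7.85028673 32.98366925] [-0.60799154  0.79394351]
bar ('top',) (array([ 0.58408929,  0.28083064, -0.11151422]), np.float64(0.7942727530479161))
bar ('side',) (array([ 0.58396807,  0.27893331, -0.02875   ]), np.float64(0.5118363238681454))
bar ('top', 'side') (array([ 0.58336338,  0.28014866, -0.10097534]), np.float64(1.3803820203081316))
top [334.10854539 247.27191253] 2022.0 [248.63155292 334.2537092 ]
side [347.23112479 248.81426748] 2367.0 [247.60709759 350.48077736]
block ('top',) (array([ 0.53984643, -0.06797146,  0.12270521]), np.float64(0.029436977560559335))
block ('side',) (array([ 0.54026306, -0.07595241,  0.14160686]), np.float64(0.14189716444245631))
block ('top', 'side') (array([ 0.53902561, -0.06859847,  0.12340465]), np.float64(0.19760495087352573))
```

View pics/bar.png

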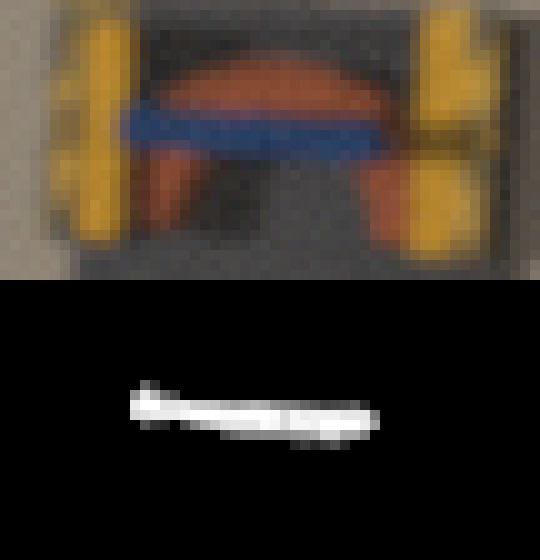

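Request:
step_arm(motion="0 0 0 -2 0; 0 0 0 -2 0", grip_force=60)

```text
time_s: 2.1
tool_pos: [0.146, -0.5297, 0.2725]
ee_rot: [-0.001, 0.991, 0.134, -0.0]
ft_force: [-0.2, 0.0, 0.4]
opening: 0.0858
finger_force: 0.0
```

```bash
cat > plan.py <<'E'
from h import *
def plan(wps,grip,step=.045,turn=.13,cmd=None):
    """wps: list of (x,y,z,yaw of tool x); prints rows"""
    o=bot.get_obs();p=np.array(o["tool_pos"]);q=o["ee_rot"]
    th=2*np.arctan2(q[2],q[1]);th=(th+np.pi)%(2*np.pi)-np.pi
    if cmd is not None:p,th=np.array(cmd[:3]),cmd[3]
    rows=[]
    for w in wps:
        d=np.array(w[:3])-p;dt=w[3]-th;n=max(int(np.ceil(np.linalg.norm(d)/step)),int(np.ceil(abs(dt)/turn)),1);p0,t0=p.copy(),th
        for i in range(n):
            g=p0+d*(i+1)/n-p;gt=t0+dt*(i+1)/n-th
            X=np.array([np.cos(th),np.sin(th),0]);Y=np.array([np.sin(th),-np.cos(th),0])
            s=np.round([g@X*100,g@Y*100,-g[2]*100],2);t=round(-gt,3)
            p=p+(X*s[0]+Y*s[1])/100+[0,0,-s[2]/100];th=th-t
            rows.append(f"{grip} {s[0]:g} {s[1]:g} {s[2]:g} {t:g}")
    print("now",o["tool_pos"],"end",p.round(4),round(th,4))
    for i in range(0,len(rows),8):print("; ".join(rows[i:i+8]))
E
python3 -c "
from plan import *
c=imaging.calibration('top')
print(px2w('top',[[199,231.24-.0844*12.1],[223.2,231.24+.0844*12.1]],.084).round(4))
plan([(.45,-.28,.27,.75),(.57,.1,.27,1.35),(.584,.28,.25,1.506)],0)"
```

```text
[[0.5863 0.3113 0.084 ]
 [0.5803 0.2435 0.084 ]]
now [ 0.14595648 -0.52969494  0.27250907] end [0.584 0.28  0.25 ] 1.506
0 3.99 -1.78 0.03 -0.053; 0 4.09 -1.56 0.03 -0.054; 0 4.16 -1.34 0.02 -0.053; 0 4.22 -1.12 0.03 -0.054; 0 4.28 -0.89 0.03 -0.053; 0 4.32 -0.66 0.03 -0.054; 0 4.36 -0.42 0.03 -0.053; 0 4.36 -0.2 0.02 -0.054
0 4.37 0.04 0.03 -0.053; 0 3.85 -2.18 0 -0.067; 0 4 -1.92 0 -0.066; 0 4.1 -1.65 0 -0.067; 0 4.21 -1.37 0 -0.067; 0 4.3 -1.08 0 -0.066; 0 4.35 -0.81 0 -0.067; 0 4.4 -0.5 0 -0.067
0 4.42 -0.21 0 -0.066; 0 4.43 0.08 0 -0.067; 0 3.57 -0.52 0.4 -0.031; 0 3.59 -0.4 0.4 -0.031; 0 3.6 -0.29 0.4 -0.032; 0 3.61 -0.18 0.4 -0.031; 0 3.61 -0.07 0.4 -0.031
```

Request:
step_arm(motion="0 4 -1.8 0 -0.053; 0 4.1 -1.56 0 -0.054; 0 4.16 -1.34 0 -0.053; 0 4.2 -1.1 0 -0.054; 0 4.3 -0.9 0 -0.053; 0 4.3 -0.66 0 -0.054; 0 4.36 -0.42 0 -0.053; 0 4.36 -0.2 0 -0.054")

```text
time_s: 2.9
tool_pos: [0.4175, -0.3071, 0.273]
ee_rot: [0.0, 0.94, 0.342, 0.0]
ft_force: [0.9, 0.2, -0.8]
opening: 0.0856
finger_force: 0.0
```

Request:
step_arm(motion="0 4.37 0 0 -0.053; 0 3.85 -2.18 0 -0.067; 0 4 -1.92 0 -0.066; 0 4.1 -1.65 0 -0.067; 0 4.2 -1.37 0 -0.067; 0 4.3 -1.08 0 -0.066; 0 4.35 -0.8 0 -0.067; 0 4.4 -0.5 0 -0.067")

```text
time_s: 3.7
tool_pos: [0.5437, 0.0167, 0.2729]
ee_rot: [0.0, 0.82, 0.572, 0.0]
ft_force: [0.2, -0.1, 0.6]
opening: 0.0852
finger_force: 0.0
```

Request:
step_arm(motion="0 4.4 -0.2 0 -0.066; 0 4.4 0.1 0 -0.067; 0 3.55 -0.52 0.4 -0.031; 0 3.55 -0.4 0.4 -0.031; 0 3.55 -0.29 0.4 -0.032; 0 3.55 -0.18 0.4 -0.031; 0 3.55 -0.07 0.4 -0.031; 0 0 0 0 0")

```text
time_s: 4.5
tool_pos: [0.5807, 0.2841, 0.2512]
ee_rot: [-0.003, 0.726, 0.687, 0.0]
ft_force: [-0.8, 1.1, -0.4]
opening: 0.0852
finger_force: 0.0
```

```bash
python3 -c "
from plan import *
print(bot.get_obs()['qpos'].round(2))
plan([(.5835,.279,.11,1.501),(.5835,.279,.083,1.501)],0,step=.035)"
```

```text
[-0.13  0.58 -0.62  1.16  0.32  1.5  -0.75]
now [0.58073138 0.28409487 0.25123932] end [0.5835 0.279  0.083 ] 1.501
0 -0.1 0.06 2.82 0.003; 0 -0.1 0.06 2.83 0.003; 0 -0.1 0.06 2.82 0.003; 0 -0.09 0.07 2.83 0.003; 0 -0.1 0.06 2.82 0.003; 0 -0 -0 2.7 -0
```

Request:
step_arm(motion="0 -0.1 0.06 2.8 0.003; 0 -0.1 0.06 2.8 0.003; 0 -0.1 0.06 2.8 0.003; 0 -0.1 0.06 2.8 0.003; 0 -0.1 0.06 2.8 0.003; 0 0 0 1.4 0; 0 0 0 1.4 0; 0 0 0 0 0")

```text
time_s: 5.3
tool_pos: [0.5856, 0.2708, 0.083]
ee_rot: [-0.0, 0.735, 0.678, -0.002]
ft_force: [0.2, -0.1, -0.7]
opening: 0.0848
finger_force: 0.0
```

```bash
python3 -c "
from h import *
o=bot.get_obs();print(o['tool_pos'],o['ee_rot'])
a=save('side','g1')[230:380,150:350];b=save('top','g1t')[170:320,110:310]
cv2.imwrite('pics/g1c.png',np.hstack([cv2.resize(x,(400,300),interpolation=cv2.INTER_CUBIC) for x in(a,b)])[:,:,::-1])"
```

```text
[0.58562248 0.27076418 0.08302984] [-3.43351838e-04  7.34873448e-01  6.78202466e-01 -1.52094387e-03]
```

View pics/g1c.png

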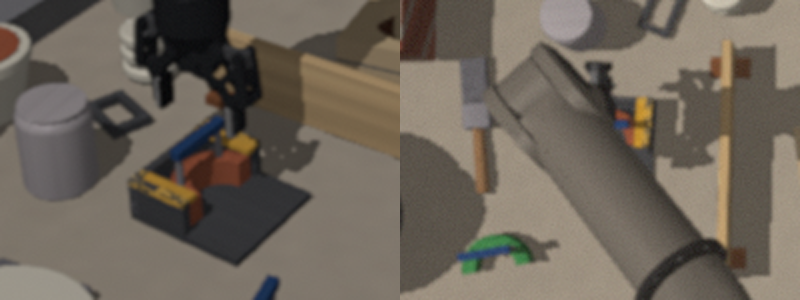

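```bash
python3 -c "
from h import *
o=bot.get_obs();print(o['tool_pos'])
u=w2px('side',[o['tool_pos'],[.5835,.279,.078],[.5835,.279,.058],[.630,.27,.071],[.540,.27,.071]]);print((u-[150,230])*2)
from fit import *
im=imaging.capture('side');B=softblue(im,[249,299],20);ii=np.argwhere(B>.5);print(ii.mean(0),ii.min(0),ii.max(0))
for y in (.27,.275,.28,.285):
  for x in(.58,.585,.59):
    P=place(BAR,[x,y,-.07],.008);r=render('side',P);print(y,x,np.argwhere(r>.5).mean(0).round(1),np.argwhere(r>.5).min(0),np.argwhere(r>.5).max(0))
"
```

```text
[0.58697128 0.27205309 0.08558803]
[[197.29668958 127.50417261]
 [196.46335678 138.02289015]
 [197.55922904 153.91694015]
 [165.68227814 125.95614529]
 [237.07903529 151.85471624]]
[299.27638191 247.38190955] [288 235] [310 260]
0.27 0.58 [297.6 251.8] [286 238] [309 266]
0.27 0.585 [296.9 249.8] [285 236] [308 264]
0.27 0.59 [296.1 248. ] [285 234] [308 262]
0.275 0.58 [298.7 250.6] [287 237] [310 264]
0.275 0.585 [298.1 248.6] [286 235] [310 262]
0.275 0.59 [297.3 246.6] [286 233] [309 260]
0.28 0.58 [300. 249.] [288 235] [312 263]
0.28 0.585 [299.3 247. ] [288 233] [311 261]
0.28 0.59 [298.5 245.1] [287 231] [310 259]
0.285 0.58 [301.3 247.7] [289 234] [313 262]
0.285 0.585 [300.6 245.6] [289 232] [312 260]
0.285 0.59 [299.9 243.5] [288 230] [312 258]
```

```bash
python3 -c "
from h import *
for i in range(5):
  im=imaging.capture('side');o=bot.get_obs();print(o['time_s'],o['tool_pos'].round(4),o['ee_rot'].round(3),o['qd'].round(3).max())
a=im[240:330,200:320]
u=w2px('side',[[.5865,.2715,.084],[.633,.267,.071],[.540,.274,.071],[.5835,.279,.078]])
a=cv2.resize(a,(800,600),interpolation=cv2.INTER_CUBIC)
for p in u: cv2.circle(a,tuple(int(v) for v in (p-[200,240])*6.667),4,(255,255,0),-1)
cv2.imwrite('pics/g2c.png',a[:,:,::-1])"
```

```text
5.5 [0.5874 0.2725 0.0864] [0.    0.735 0.678 0.002] 0.001
5.55 [0.5873 0.2724 0.0863] [0.    0.735 0.678 0.001] 0.003
5.6 [0.5872 0.2723 0.0862] [0.    0.735 0.678 0.001] 0.006
5.65 [0.5871 0.2721 0.0859] [0.    0.735 0.678 0.001] 0.008
5.7 [0.5869 0.272  0.0857] [0.    0.735 0.678 0.001] 0.006
```

View pics/g2c.png

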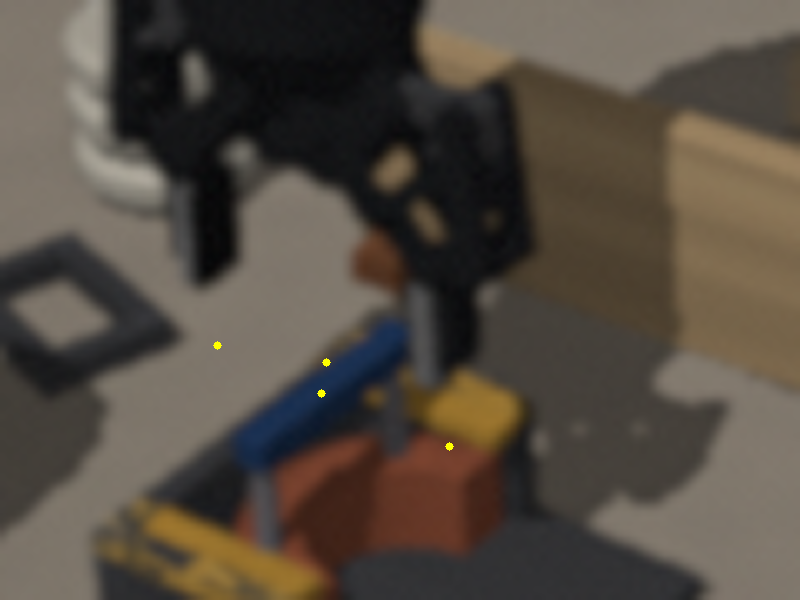

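```bash
python3 -c "
from h import *
print(w2px('top',[[.644,.266,.09],[.644,.266,.12],[.664,.245,.09]]).round(1))
im=cv2.imread('pics/g1t.png')[190:250,170:250];cv2.imwrite('pics/g3.png',cv2.resize(im,(800,600),interpolation=cv2.INTER_CUBIC))
print(bot.get_obs())"
```

```text
[[214.9 209.4]
 [212.9 208.2]
 [222.5 202.2]]
{'time_s': 5.7, 'qpos': array([-0.10576078,  0.6865888 , -0.57750359,  1.40581469,  0.38715339,
        1.16105622, -0.81286179]), 'qd': array([ 0.00061627,  0.00374634,  0.00387463,  0.00625008, -0.000461  ,
       -0.00042087,  0.00023457]), 'joint_efforts': array([-9.91319394e-03, -4.86748302e+01, -8.08064818e+00, -2.03062660e+01,
        1.23118755e-02, -8.59538588e-03,  2.61554696e-04]), 'tool_pos': array([0.58690575, 0.27199623, 0.08568015]), 'ee_rot': array([2.68527346e-04, 7.34781885e-01, 6.78302915e-01, 8.15171937e-04]), 'ft_force': array([ 0.10997553, -0.18981918, -0.51161873]), 'moment': array([-0.04964238,  0.02084284,  0.01246407]), 'finger_force': 0.0, 'opening': 0.08516043924263221}
```

View pics/g3.png

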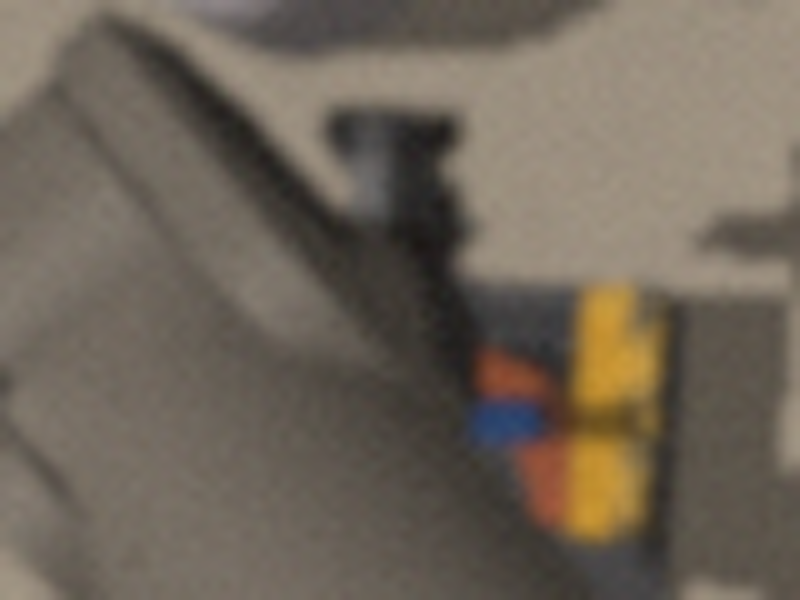

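The fingertips look about 20 mm higher in the side view (crop (205,280) and (430,385)) than the pose reading says. The xy position looks right. I'll go down a little, which is safe under either reading, and look again.

Request:
step_arm(motion="0 0 0 0.6 0; 0 0 0 0.6 0; 0 0 0 0 0; 0 0 0 0 0")

```text
time_s: 6.1
tool_pos: [0.5861, 0.2714, 0.072]
ee_rot: [-0.0, 0.735, 0.678, -0.001]
ft_force: [0.3, 0.2, -1.2]
opening: 0.0853
finger_force: 0.0
```

```bash
python3 -c "
from h import *
im=imaging.capture('side');o=bot.get_obs();print(o['time_s'],o['tool_pos'].round(4),o['ee_rot'].round(3),o['ft_force'])
p=o['tool_pos']
a=im[240:330,200:320]
X=np.array([.997,-.08,0]);z=np.array([0,0,1])
u=w2px('side',[p,p+.0425*X-.012*z,p-.0425*X-.012*z])
a=cv2.resize(a,(800,600),interpolation=cv2.INTER_CUBIC)
for q in u: cv2.circle(a,tuple(int(v) for v in (q-[200,240])*6.667),4,(255,255,0),-1)
cv2.imwrite('pics/g4.png',a[:,:,::-1])"
```

```text
6.15 [0.5863 0.2716 0.0724] [-0.     0.735  0.678 -0.   ] [-0.10737034  0.14684598  0.39208468]
```

View pics/g4.png

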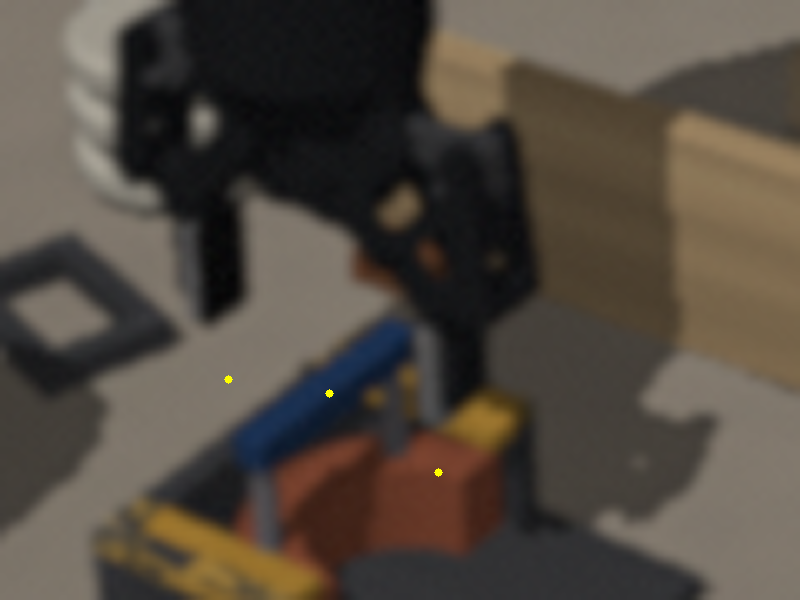

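Request:
step_arm(motion="0 0 0 0.6 0; 130 0 0 0 0; 180 0 0 0 0; 255 0 0 0 0; 255 0 0 0 0; 255 0 0 0 0; 255 0 0 0 0", grip_force=60)

```text
time_s: 6.85
tool_pos: [0.5861, 0.2717, 0.0666]
ee_rot: [-0.0, 0.735, 0.678, -0.0]
ft_force: [-0.5, 0.1, 0.3]
opening: 0.0106
finger_force: 61.2
```

Request:
step_arm(motion="255 0 0 -0.2 0; 255 0 -0.5 0 0; 255 -0.02 -0.8 0 0; 255 -0.02 -0.8 0 0; 255 -0.02 -0.8 0 0; 255 -0.03 -0.8 0 0; 255 -0.03 -0.8 0 0; 255 -0.03 -0.8 0 0")

```text
time_s: 7.65
tool_pos: [0.5327, 0.2744, 0.0687]
ee_rot: [0.0, 0.735, 0.678, -0.0]
ft_force: [-0.1, -0.4, -2.2]
opening: 0.0104
finger_force: 60.8
```

Request:
step_arm(motion="255 -0.02 -0.6 0 0; 255 0 0 0 0; 255 0 0 0 0")

```text
time_s: 7.95
tool_pos: [0.5277, 0.2746, 0.0688]
ee_rot: [0.0, 0.735, 0.678, 0.0]
ft_force: [0.7, 0.1, -1.8]
opening: 0.0107
finger_force: 60.8
```

```bash
python3 -c "
from h import *
o=bot.get_obs();print(o['tool_pos'],o['ft_force'],o['qpos'].round(2))
from fit import *
a=save('side','d1');b=save('top','d1t')
a=a[240:360,190:310]
cv2.imwrite('pics/d1c.png',np.hstack([cv2.resize(a,(400,400),interpolation=cv2.INTER_CUBIC),cv2.resize(b[180:300,150:270],(400,400),interpolation=cv2.INTER_CUBIC)])[:,:,::-1])
B=blue(save('side','d1b'));B=comp(B,[255,308]);ii=np.argwhere(B);print(ii.mean(0),ii.min(0),ii.max(0))"
```

```text
[0.52773527 0.27456716 0.06881256] [ 0.7214635   0.06467224 -1.84089608] [-0.11  0.61 -0.59  1.58  0.38  1.06 -0.88]
[310.37956204 263.42335766] [302 256] [318 270]
```

View pics/d1c.png

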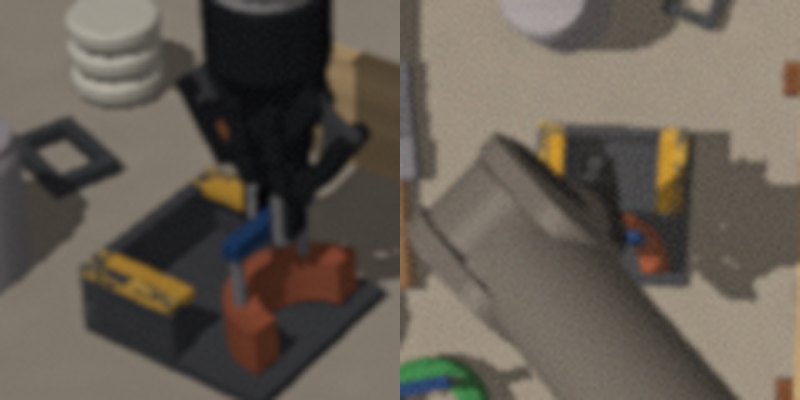

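Core drawn clear of the lips (side view: bar at (245,235) of the left half, legs on the open floor plate). I lift it and carry it over the screen.

```bash
python3 -c "
from plan import *
plan([(.528,.2746,.195,1.4903),(.5393,-.076,.195,1.679)],255,step=.032,turn=.1)"
```

```text
now [0.52805556 0.2744632  0.06869227] end [ 0.5393 -0.076   0.195 ] 1.6792
255 0 -0 -3.16 -0; 255 0.01 -0 -3.16 -0; 255 -0 -0 -3.15 -0; 255 0 -0.01 -3.16 -0; 255 -3.17 0.36 -0 -0.017; 255 -3.17 0.3 -0 -0.017; 255 -3.18 0.26 -0 -0.017; 255 -3.18 0.19 -0 -0.018
255 -3.19 0.14 -0 -0.017; 255 -3.19 0.09 -0 -0.017; 255 -3.19 0.03 -0 -0.017; 255 -3.18 -0.02 -0 -0.017; 255 -3.19 -0.08 -0 -0.017; 255 -3.19 -0.13 -0 -0.018; 255 -3.18 -0.19 -0 -0.017
```

Request:
step_arm(motion="255 0 0 -1.5 0; 255 0 0 -3.2 0; 255 0 0 -3.2 0; 255 0 0 -3.2 0; 255 0 0 -1.6 0; 255 0 0 0 0")

```text
time_s: 8.7
tool_pos: [0.5294, 0.2764, 0.2003]
ee_rot: [0.001, 0.735, 0.678, 0.004]
ft_force: [0.3, -0.0, -3.0]
opening: 0.0106
finger_force: 60.9
```

Request:
step_arm(motion="255 -1.6 0.18 0 -0.008; 255 -3.2 0.34 0 -0.017; 255 -3.2 0.28 0 -0.017; 255 -3.2 0.22 0 -0.018; 255 -3.2 0.17 0 -0.017; 255 -3.2 0.12 0 -0.017; 255 -3.2 0.06 0 -0.017; 255 -3.2 0 0 -0.017")

```text
time_s: 9.5
tool_pos: [0.5345, 0.0327, 0.1948]
ee_rot: [-0.001, 0.69, 0.724, -0.001]
ft_force: [1.1, 0.4, -2.6]
opening: 0.0109
finger_force: 60.8
```

Request:
step_arm(motion="255 -3.2 -0.04 0 -0.017; 255 -3.2 -0.1 0 -0.018; 255 -3.2 -0.16 0 -0.017; 255 -1.6 -0.1 0 -0.009; 255 0 0 0 0; 255 0 0 0 0; 255 0 0 0 0; 255 0 0 0 0")

```text
time_s: 10.3
tool_pos: [0.5391, -0.0757, 0.1957]
ee_rot: [-0.0, 0.666, 0.746, 0.0]
ft_force: [-0.4, 0.0, -1.9]
opening: 0.0107
finger_force: 60.8
```

```bash
cat > v.py <<'E'
from fit import *
o=bot.get_obs();p=o['tool_pos'];q=o['ee_rot'];th=2*np.arctan2(q[2],q[1]);print(o['time_s'],p.round(4),th,o['opening'],o['ft_force'].round(1))
X=np.array([np.cos(th),np.sin(th),0])
c=p+.007*X;g=[c[0],c[1],th-np.pi/2];zb=p[2]-.0586
for k in('top','side'):
    im=imaging.capture(k);cv2.imwrite(f'pics/v_{k}_{o["time_s"]:.2f}.png',im[:,:,::-1])
    u=w2px(k,place(np.array([[0,0,.07]]),g,zb))[0]
    b=blue(im);n,l,st,ce=cv2.connectedComponentsWithStats(b.astype(np.uint8))
    r=render(k,place(BAR,g,zb))>.5;ii=np.argwhere(r)
    print(k,'pred',u.round(1),ii.min(0)[::-1],ii.max(0)[::-1],'blue',[(ce[i].round(1).tolist(),st[i].tolist()) for i in range(1,n) if st[i,4]>8 and np.hypot(*(ce[i]-u))<40])
    for L in('leg_left','leg_right','cavity_left','cavity_right','handle'):
        print(L,[(np.round(d['at'],1).tolist(),round(d['score'],2)) for d in models.recognise(k,L)[:3]])
E
python3 v.py
```

```text
10.3 [ 0.5391 -0.0757  0.1957] 1.6831082781046511 0.010678533933431962 [-0.4  0.  -1.9]
top pred [337.5 245.3] [323 242] [352 249] blue [([325.5, 246.0], [324, 245, 4, 3, 12])]
leg_left [([155.9, 295.8], 0.85), ([321.1, 249.9], 0.57), ([358.5, 166.5], 0.53)]
leg_right []
cavity_left [([316.6, 252.9], 0.68), ([322.2, 249.9], 0.65), ([199.1, 183.4], 0.61)]
cavity_right [([314.7, 251.0], 0.66), ([470.1, 236.2], 0.39)]
handle [([156.2, 297.7], 0.68)]
side pred [349.  183.8] [341 176] [357 193] blue [([347.0, 184.3], [343, 178, 9, 14, 67]), ([372.0, 183.2], [364, 179, 17, 10, 51])]
leg_left [([346.8, 199.5], 0.87), ([282.8, 401.4], 0.7)]
leg_right [([347.2, 202.8], 0.78), ([277.7, 403.2], 0.58)]
cavity_left [([353.5, 248.5], 0.95)]
cavity_right [([350.2, 249.1], 0.57)]
handle [([349.3, 201.8], 0.81), ([277.9, 397.2], 0.67), ([213.0, 284.0], 0.49)]
```

```bash
cat > mm.py <<'E'
from fit import *
im=cv2.imread('pics/top0.png')[:,:,::-1];f=im.astype(float);g=f.sum(2)/3
w=np.zeros(g.shape,bool);w[232:266,312:360]=1
for lo,hi in((60,130),(70,140),(75,150)):
    s=np.clip((hi-g)/(hi-lo),0,1)*w;s[s<.2]=0
    yy,xx=np.indices(g.shape);s=s*(((xx-335.5)/20)**2+((yy-248.5)/14)**2<1)
    print(lo,hi,s.sum(),fit(CAV,{'top':s},[.539,-.069,.1],0,False))
# block: cream colour soft mask of top face
TOP=box(-61,49,-75,75,60,60.01)
r=cv2.dilate((render('top',place(BLOCK,[.539,-.0686,.11]))>0).astype(np.uint8),np.ones((9,9)))>0
cr=f[...,0]-f[...,2];print('cream',np.percentile(cr[r],[2,20,50,90]))
for thr in(38,45,52):
    m=((cr>thr)&r).astype(np.uint8);m=cv2.morphologyEx(m,cv2.MORPH_CLOSE,np.ones((3,3)));cs=max(cv2.findContours(m,cv2.RETR_EXTERNAL,2)[0],key=cv2.contourArea);m=cv2.fillPoly(np.zeros_like(m),[cs],1)
    print(thr,m.sum(),fit(BLOCK,{'top':m.astype(float)},[.539,-.0686,.11]),fit(TOP,{'top':m.astype(float)},[.539,-.0686,.11]))
print(px2w('top',[[335,248]],.06))
E
python3 mm.py
```

```text
60 130 310.9238095238095 (array([ 0.53876323, -0.06831238,  0.1107117 ]), np.float64(0.24576260497766667))
70 140 344.6 (array([ 0.53853753, -0.06803317,  0.1172143 ]), np.float64(0.13756541502265446))
75 150 369.4977777777778 (array([ 0.53864503, -0.06833818,  0.108729  ]), np.float64(0.11208713611621922))
cream [17. 28. 48. 55.]
38 2070 (array([ 0.53885602, -0.068216  ,  0.12377053]), np.float64(0.023148621767547596)) (array([ 0.53868877, -0.06831312,  0.11764202]), np.float64(0.023137254901960783))
45 1962 (array([ 0.53910897, -0.06800655,  0.12286811]), np.float64(0.04682296975874957)) (array([ 0.53965625, -0.06813311,  0.11981132]), np.float64(0.04567767983850013))
52 1814 (array([ 0.53892071, -0.0691223 ,  0.14059789]), np.float64(0.13278422725209157)) (array([ 0.53854414, -0.06772869,  0.12428806]), np.float64(0.13067859999567633))
[[ 0.53556369 -0.07001566  0.06      ]]
```

Request:
step_arm(motion="255 0 0 0.8 0; 255 0 0 1 0; 255 0 0 1 0; 255 0 0 0.8 0; 255 0 0 0.8 0; 255 0 0 0.6 0; 255 0 0 0 0; 255 0 0 0 0")

```text
time_s: 11.7
tool_pos: [0.5394, -0.0778, 0.1457]
ee_rot: [0.0, 0.667, 0.745, 0.0]
ft_force: [0.0, 0.0, -2.0]
opening: 0.0105
finger_force: 60.7
```

```bash
python3 v.py
```

```text
11.7 [ 0.5394 -0.0778  0.1457] 1.679911137847746 0.01047438997723623 [ 0.  0. -2.]
top pred [337.2 245.9] [323 242] [351 250] blue [([325.4, 246.9], [324, 246, 4, 3, 11])]
leg_left [([157.0, 296.0], 0.71), ([322.1, 251.5], 0.68)]
leg_right [([152.9, 296.6], 0.73), ([324.9, 251.2], 0.65), ([215.3, 242.9], 0.3)]
cavity_left [([315.9, 252.1], 0.86)]
cavity_right [([317.3, 251.3], 0.62)]
handle [([158.2, 299.3], 0.72), ([326.2, 250.4], 0.45)]
side pred [348.8 202.6] [341 194] [357 211] blue [([375.5, 181.3], [370, 179, 11, 7, 35]), ([346.3, 203.4], [342, 197, 9, 14, 63])]
leg_left [([278.9, 398.1], 0.93), ([348.2, 217.0], 0.84)]
leg_right [([347.3, 221.7], 0.92), ([274.9, 402.1], 0.61)]
cavity_left [([358.0, 250.0], 0.68)]
cavity_right [([350.4, 250.6], 0.56)]
handle [([351.5, 219.4], 0.67), ([276.4, 399.3], 0.62), ([376.7, 205.5], 0.43)]
```

Request:
step_arm(motion="255 0.1 0 0.6 -0.006; 255 0 0 0.6 0; 255 0 0 0.3 0; 255 0 0 0 0; 255 0 0 0 0; 255 0 0 0 0")

```text
time_s: 12.9
tool_pos: [0.5393, -0.0768, 0.1309]
ee_rot: [0.0, 0.665, 0.747, 0.0]
ft_force: [0.1, -0.2, -2.6]
opening: 0.0101
finger_force: 60.8
```

```bash
cat > w.py <<'E'
from fit import *
P=[];Q=[]
for i in range(6):
    ims={k:imaging.capture(k) for k in('top','side')};o=bot.get_obs();q=o['ee_rot'];P.append(o['tool_pos']);Q.append(2*np.arctan2(q[2],q[1]))
p=np.mean(P,0);th=np.mean(Q);print(o['time_s'],p.round(4),np.std(P,0).round(4),th,o['ft_force'].round(1))
X=np.array([np.cos(th),np.sin(th),0]);c=p+.007*X;g=np.array([c[0],c[1],th-np.pi/2]);zb=p[2]-.0586
print('core by odometry',g.round(4),zb)
RING=CAV.copy()
R=np.vstack([[[-27,-50,0]],np.c_[-26+50*np.cos(a),50*np.sin(a),0*a],[[-27,50,0],[-27,30,0]],np.c_[-26+30*np.cos(a),30*np.sin(a),0*a][::-1],[[-27,-30,0]]])/1000
def rend(k,g,z):
    # union of prism slices
    return np.max([render(k,place(R+[0,0,h],g,z),False) for h in np.linspace(0,.03,7)],0)
M={}
for k,im in ims.items():
    f=im.astype(float);t=((f[...,0]-f[...,2]>35)&(f[...,0]>1.55*f[...,1]));u=w2px(k,place(np.array([[0,0,.015]]),g,zb))[0]
    yy,xx=np.indices(t.shape);t&=(abs(xx-u[0])<30)&(abs(yy-u[1])<26);t=t.astype(float);M[k]=t
    r=rend(k,g,zb);print(k,'obs',t.sum(),np.argwhere(t>0).min(0)[::-1],np.argwhere(t>0).max(0)[::-1],'pred',r.sum(),np.argwhere(r>.5).min(0)[::-1],np.argwhere(r>.5).max(0)[::-1],'overlap',(t*r).sum())
    b=blue(im);n,l,st,ce=cv2.connectedComponentsWithStats(b.astype(np.uint8));rb=np.argwhere(render(k,place(BAR,g,zb))>.5)
    print('bar pred',rb.min(0)[::-1],rb.max(0)[::-1],[(ce[i].round(1).tolist(),st[i,:4].tolist()) for i in range(1,n) if st[i,4]>8 and np.hypot(*(ce[i]-u))<45])
    cr=cv2.resize(im[int(u[1])-45:int(u[1])+45,int(u[0])-30:int(u[0])+30],(400,600),interpolation=cv2.INTER_CUBIC)
    for pt in w2px(k,place(R[::3]+[0,0,0],g,zb)):cv2.circle(cr,tuple(int(v) for v in ((pt-[int(u[0])-30,int(u[1])-45]+.5)*6.667)),2,(0,255,0),-1)
    for pt in w2px(k,place(CAV[::3],[.5387,-.0682,.117])):cv2.circle(cr,tuple(int(v) for v in ((pt-[int(u[0])-30,int(u[1])-45]+.5)*6.667)),2,(255,255,0),-1)
    M[k+'c']=cr
cv2.imwrite('pics/final.png',np.hstack([M['topc'],M['sidec']])[:,:,::-1])
t=M['side']
def e(v):
    r=rend('side',g+[v[0],v[1],v[2]],zb);return np.abs(r-t).sum()/t.sum()
for z in(zb-.004,zb,zb+.004):
    def e(v):return np.abs(rend('side',g+v,z)-t).sum()/t.sum()
    s=minimize(e,[0,0,0],method='Nelder-Mead',options=dict(initial_simplex=[[0,0,0],[.004,0,0],[0,.004,0],[0,0,.06]],maxiter=50));print('side fit',z,s.x.round(4),s.fun,e(np.zeros(3)))
E
python3 w.py
```

```text
13.5 [ 0.5392 -0.0768  0.1308] [0.0001 0.     0.0001] 1.6858283038171382 [-0.4 -0.1 -3.7]
core by odometry [ 0.5384 -0.0699  0.115 ] 0.07219458286911422
top obs 65.0 [319 243] [327 257] pred 362.078431372549 [319 238] [354 258] overlap 64.1843137254902
bar pred [323 243] [350 250] [([325.0, 247.0], [324, 246, 3, 3])]
side obs 476.0 [340 203] [371 244] pred 581.7686274509804 [338 216] [365 245] overlap 430.92549019607844
bar pred [341 200] [356 217] [([346.3, 209.3], [342, 203, 9, 14])]
side fit 0.06819458286911421 [ 0.0011 -0.0073  0.006 ] 0.36742461690558575 0.45435821387378483
side fit 0.07219458286911422 [-0.0025 -0.0005  0.0178] 0.3776898994892075 0.41159169550173014
side fit 0.07619458286911422 [-0.0052  0.0045  0.0201] 0.38955346844620203 0.45213379469434833
```

View pics/final.png

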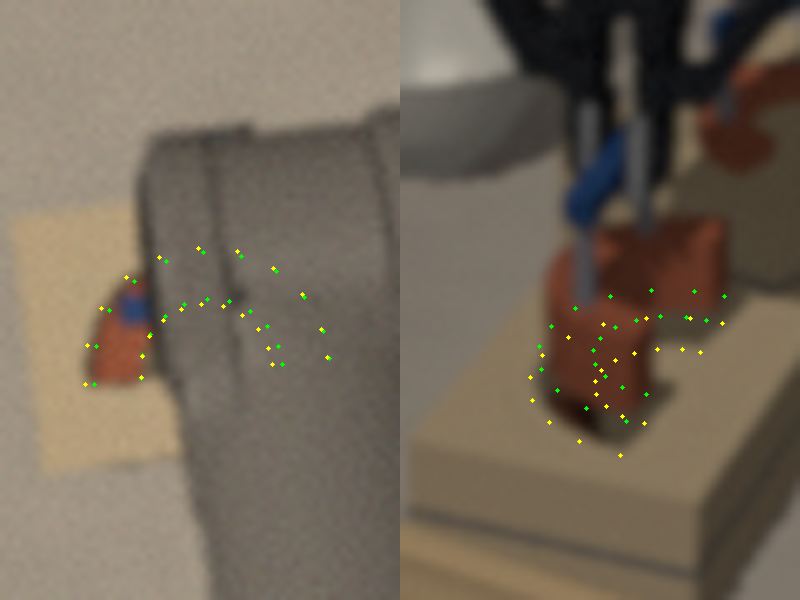

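```bash
sed '/^cv2.imwrite/,$d' w.py > w2.py; cat >> w2.py <<'E'
f=ims['top'].astype(float);d=f[...,0]-f[...,1]
# left-leg left/bottom borders: soft mask of core colour (R-G) incl. bar, columns<326
s=np.clip((d-24)/(62-24),0,1);s=np.maximum(s,blue(ims['top']));yy,xx=np.indices(d.shape);w=(xx<=325)&(xx>=310)&(yy>=246)&(yy<=265)
print(d[243:261,315:331].astype(int))
def e(v):
    q=g+[v[0],v[1],0];r=np.maximum(rend('top',q,zb),render('top',place(BAR,q,zb)));return np.abs((r-s)[w]).sum()
s0=minimize(e,[0,0],method='Nelder-Mead',options=dict(initial_simplex=[[0,0],[.004,0],[0,.004]],maxiter=60));print(s0.x,s0.fun,e([0,0]),'core',(g[:2]+s0.x).round(4),'target .5387 -.0682')
E
python3 w2.py
```

```text
14.1 [ 0.5391 -0.0768  0.1307] [0. 0. 0.] 1.6858549848095274 [-0.3  0.3 -2.2]
core by odometry [ 0.5383 -0.0699  0.1151] 0.07208234682804139
top obs 64.0 [319 243] [327 257] pred 362.3254901960784 [319 238] [354 258] overlap 63.372549019607845
bar pred [323 243] [350 250] [([324.8, 247.0], [323, 246, 4, 3])]
side obs 475.0 [340 203] [371 244] pred 581.635294117647 [338 216] [365 245] overlap 432.2352941176471
bar pred [341 200] [356 217] [([346.3, 209.3], [342, 203, 9, 14])]
[[ 23  23  24  24  21  23  21  20  20  34  40  31  14   6   7   6]
 [ 22  19  22  22  21  22  22  19  27  40  46  32  11   5   7   8]
 [ 24  21  22  22  23  17  19  19  18  22  18  13   3   1   8   7]
 [ 21  22  23  22  18  22  26  20   4  -7  -7  -6  -3   2   8  10]
 [ 22  21  23  21  18  25  37  29   4 -15 -19 -15  -3   4   7   6]
 [ 21  22  22  18  18  31  50  44  15  -8 -10   0  -1   4   5   8]
 [ 24  21  23  18  23  44  60  54  35  23  27  26  18   8   5   9]
 [ 23  23  19  17  27  52  62  60  54  53  59  54  38  13   6   7]
 [ 22  20  22  20  30  55  63  62  63  65  68  60  41  14   3   9]
 [ 23  22  21  20  37  54  65  62  66  65  63  52  32  14   4   9]
 [ 23  21  20  21  42  57  63  65  64  66  61  45  25   9   7   7]
 [ 23  23  19  25  49  58  61  64  64  67  58  38  17   8   4   7]
 [ 23  23  22  25  49  62  62  68  68  66  58  35  15  10   5   8]
 [ 25  21  21  28  51  66  66  64  64  66  58  32  15  12   5   6]
 [ 23  21  23  27  48  56  56  59  58  57  46  26  14  13  12   7]
 [ 22  22  23  21  33  41  39  39  37  35  30  23  18  18  14  10]
 [ 24  22  22  23  23  26  24  23  23  24  23  21  21  21  18  11]
 [ 24  23  21  24  22  23  22  23  21  20  23  23  22  24  22  16]]
[ 0.00117969 -0.00116406] 12.336119711042311 16.998039215686273 core [ 0.5395 -0.071 ] target .5387 -.0682
```

```bash
python3 -c "
from fit import *
for q in([.5387,-.0682,.117],[.5383,-.0699,.115],[.5395,-.071,.115]):
  P=np.array([[-27,50,h] for h in(0,30)]+[[-27,40,h] for h in(0,30)]+[[-15,48.8,h] for h in(0,30)])/1000
  print(w2px('top',place(P,q,.072)).round(2).tolist())"
```

```text
[[318.13, 258.46], [318.33, 258.39], [321.66, 258.02], [321.93, 257.94], [318.04, 254.17], [318.23, 254.01]]
[[318.71, 258.56], [318.93, 258.5], [322.24, 258.14], [322.53, 258.06], [318.63, 254.28], [318.83, 254.11]]
[[319.1, 258.13], [319.32, 258.06], [322.63, 257.71], [322.93, 257.62], [319.01, 253.85], [319.23, 253.68]]
```

Request:
step_arm(motion="255 0.1 0 0.1 0; 255 0.1 0 0.1 0; 255 0 0 0 0; 255 0 0 0 0; 255 0 0 0 0; 255 0 0 0 0")

```text
time_s: 14.7
tool_pos: [0.5389, -0.0749, 0.1287]
ee_rot: [0.0, 0.665, 0.747, -0.0]
ft_force: [-0.1, -0.8, -1.6]
opening: 0.0107
finger_force: 60.8
```

```bash
python3 w2.py
```

```text
15.3 [ 0.5389 -0.0748  0.1287] [0. 0. 0.] 1.6858569826565757 [ 0.6  0.2 -2.2]
core by odometry [ 0.5381 -0.0679  0.1151] 0.07008808792217237
top obs 59.0 [319 248] [326 257] pred 362.5764705882353 [318 238] [354 258] overlap 58.56078431372549
bar pred [322 243] [349 250] [([324.0, 247.0], [323, 246, 3, 3])]
side obs 468.0 [339 204] [371 245] pred 580.9529411764706 [337 217] [365 246] overlap 431.6235294117647
bar pred [340 201] [356 218] [([345.9, 210.5], [342, 204, 9, 14])]
[[ 22  21  22  23  22  21  21  21  31  37  28  17   6   8   8   9]
 [ 22  24  21  20  22  22  22  24  33  38  30  15   9   6   7  10]
 [ 21  23  20  21  22  20  21  21  21  17  14   3   6   6   7   8]
 [ 21  22  21  21  22  23  23  13  -1  -7  -7   3   3   5   6   9]
 [ 22  22  21  21  24  32  36  12 -18 -19 -19  -5   7   7   8  10]
 [ 23  22  21  21  28  43  46  24  -8 -15  -8   1   4   5  10   8]
 [ 21  23  22  22  35  56  56  37  16  18  20  15   6   6   8   7]
 [ 21  24  21  23  43  59  62  52  49  50  51  35  12   3   6   7]
 [ 26  23  22  25  48  59  60  62  67  66  61  44  13   7   7   9]
 [ 22  23  21  31  50  60  65  64  66  66  61  37  15   6   4   8]
 [ 24  23  22  32  51  64  64  66  66  66  53  32   9  10   6   7]
 [ 23  22  25  36  54  61  65  62  68  63  45  24   9   6   8   5]
 [ 21  24  24  40  56  60  59  64  65  65  44  16  10   6   7   8]
 [ 24  22  25  41  59  62  61  66  66  62  45  20  10   7   8   7]
 [ 22  21  28  40  53  59  58  58  60  53  36  19  14  11  10   8]
 [ 22  22  25  29  41  42  38  35  39  33  24  19  20  14   9   5]
 [ 24  25  24  24  25  27  24  23  23  22  21  22  23  18  12   6]
 [ 23  22  21  23  23  20  23  21  22  26  21  23  21  21  13  11]]
[ 0.00175208 -0.00105896] 17.24705882352941 22.72280701754386 core [ 0.5398 -0.0689] target .5387 -.0682
```

```bash
python3 -c "
from bench import bot
print(bot.hand_in())"
```

```text
the job is handed in; nothing more can be done
None
```

I handed the job in at about 15 s with the core still gripped and steady over the empty mould. By my measurements it is within about 2 mm and half a degree of the cavity's line and about 10 mm above the mould's top face; I did not measure its tilt, and the judging result was not shown.

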